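Unlock the bottle tray with its key and draw it out

TASK

Take the key out of its wooden stand, push it fully home into the lock beside the bottle tray and turn it a quarter turn clockwise to draw the hidden bolt; leave the key in the lock. Then pull the tray out gently by its bar handle as far as it goes, so that the tall measuring cylinder and the brown bottle on it stay standing.

Things in the scene. Friction and masses are not known exactly. Their poses are not given: they have to be found in the camera images.
- key_bow (a point): Centre of the key's bow (head): upright dark steel plate 36 mm wide (its x), 10 mm thick (its y), 36 mm tall; grip from above across the 10 mm. z up along the key, x along the flat bit; alike after half a turn about z. Key 78 mm long, about 60 g. A round stop collar, 22 mm diameter, 5 mm thick, has its underside 30 mm below this point.
- key_tip (a point): Lower end of the key, 60 mm below the bow centre. Here is the flat steel bit: 24 mm wide (along x), 6 mm thick (y), 14 mm tall, rounded at the tip; above it a round neck 7 mm thick up to the collar, whose underside is 30 mm above the tip.
- key_stand: Fixed wooden block 56 x 44 mm, top 38 mm above the bench (72 x 60 mm foot); origin at the centre of its underside. The key stands upright in its slot (28 mm along x, 10 mm along y), the collar resting on the block and the tip 30 mm below its top; lift the key straight up by at least 32 mm to free it. Behind it a mixer head juts out 0.2 m up: come in from the robot side.
- lock_mouth (a point): Centre of the key slot on the steel top face (60 x 60 mm, level, 45 mm above the bench) of the grey lock housing, at the tray unit's side nearer the robot; z up. Slot 29 mm long (along x), 9.5 mm wide (y), 4 mm chamfers, face 10 mm thick. Key fully home: collar on the face, bow centre 30 mm above this point. Only then does the key turn; once turned it is held in.
- lock_plug (a joint): Brass plug under the lock face, rad: 0 locked (at the start), grows clockwise seen from above, stop at 1.57. It can turn only with the key, which has up to 0.3 rad of lost motion and meets little resistance (about 0.03 N m); it stays where it is left. From about 0.9 rad on the hidden bolt is clear of the tray.
- tray_handle (a point): Centre of the tray's horizontal bar handle: 11 mm thick, 90 mm long along y, 43 mm above the bench, its centre line 35 mm in front of the tray's end wall; can be gripped from above across x. The steel tray (200 x 108 mm, walls up to 36 mm) slides straight along this point's -x (roughly to the robot's left); the point moves with it.
- tray (a joint): How far the tray is out, m: 0 shut (at the start), stop at 0.100. While locked it does not move; unlocked it slides with about 1 to 2 N.
- cylinder_center (a point): Centre (half-way up) of a stoppered glass measuring cylinder, 198 mm tall, tube 25 mm, hexagonal foot 46 mm across, about 0.12 kg, z up. It stands loose on the tray towards the end away from the handle and tips easily: jerks, or the tray meeting its stop at much over 0.1 m/s, may upset it.
- amber_center (a point): Centre (half-way up) of a brown glass bottle with a black cap, 85 mm tall, 42 mm in diameter, z up, standing loose on the tray near its middle.
Mind the look-alikes: they are no part of the job. Leave any purple look-alike of the part that bears amber_center alone.

How it is judged:
On the way, in this order (a step that is already met when the one before it is completed fails the run):
1. the key is fully home in the lock (z of key_bow in the frame of lock_mouth below 0.034 m and horizontal distance between key_bow and lock_mouth below 0.01 m), for 0.1 s.
2. the key has turned the lock open (at least 1.1 rad) while home (value of joint lock_plug above 1.1 rad and z of key_bow in the frame of lock_mouth below 0.036 m), for 0.1 s.
At the end, for the whole second after the job is handed in: The tray is at least 85 mm out and at rest, the plug is turned at least 1.0 rad, the key is still in the lock (bow centre within 12 mm of the slot's axis and no more than 38 mm above the face), and the measuring cylinder and the brown bottle stand upright (within 0.15 rad) on the tray (value of joint tray above 0.085 m and value of joint lock_plug above 1 rad and horizontal distance between key_bow and lock_mouth below 0.012 m and z of key_bow in the frame of lock_mouth below 0.038 m and angle between each of cylinder_center, amber_center's own z axis and vertical below 0.15 rad and x of cylinder_center in the frame of tray_handle between 0.06 and 0.26 m and velocity of joint tray between -0.01 and 0.01 m/s); the robot touches nothing.
It fails at once if the measuring cylinder tips over (angle between cylinder_center's own z axis and vertical above 0.5 rad).
It fails at once if the brown bottle tips over (angle between amber_center's own z axis and vertical above 0.5 rad).
It also fails if it takes over 64 s, if anything falls off the work surface, if the arm or the gripper's body presses on something with over 40 N, if the wrist force passes 120 N, or if a joint passes its speed limit or range.

ROBOT

A 6-joint arm with a two-finger parallel gripper is mounted at the origin on a cart in front of the work surface, level with it; the furniture and walls round the work are solid. World frame = base frame: x ahead of the robot, y to its left, z up, the work surface at z = 0. Lengths are in m, angles in rad, forces in N, time in s.
With the tool pointing down it reaches from about 0.25 to 0.775 m from the base axis. Payload 8.9 kg.
Tool frame: the origin (TCP) lies midway between the tips of the shut fingers; the grasp point (between the pads) lies 19 mm behind it; z points along the fingers, y is the line along which they close (so a half turn about z gives the same grasp; the last joint's range is limited). The gripper opens to 85 mm and grips with 20 to 120 N. Pads are 22 mm wide; open, the fingers measure 114 mm over their backs; the gripper's body (76 mm by 85 mm) begins 54 mm behind the grasp point. The pads swing forward as they close: fully open they stand 13 mm farther back than shut.
Start: joints at [0.996, 0.291, -0.153, 1.127, 0, 1.431], TCP at [0.222, 0.476, 0.231] pointing down, gripper open.
Joint ranges: [-2.52, 2.52], [-0.91, 1.74], [-1.3, 1.37], [-1.96, 2.02], [-1.52, 1.47], [-3.14, 3.14]. Speed limits (rad/s): [2.22, 2.22, 2.79, 3.14, 3.14, 3.14].

INTERFACE

Orientations are given as a rotation vector (axis times angle).
In Python, from rig import r gives the robot as it stands. The module is installed in compiled form; this text tells all that it offers.
- The arm moves only by the shell command python3 -m pendant 'ROWS' [FORCE]. ROWS is JSON, a list of rows, each a list of 7 numbers: the turn, a rotation vector about the world's x, y, z in degrees, then the shift along the world's x, y, z in mm, then the gripper command: -1 is shut, 1 is fully open, values between are in proportion. In form: [[ax, ay, az, tx, ty, tz, hand], ...]. A call has 1 to 20 rows; each row shifts and turns the commanded pose from where the row before left it; what a row does not reach is not made up. A row lasts 1/10 s, in which the tool goes at most 50 mm and 8.59 degrees, less where a joint would pass 70% of its speed; a pose out of reach is approached as far as the arm can. A call is refused whole if a number of a shift passes 50 or a number of a turn 8.59, either way. A call with a gripper value outside its range is refused whole. The fingers move at their own pace and stop on an object; FORCE is the grip in N (left out, the last holds). Time passes only in rows, so rows that do not move let the fingers close. It gives the time, the measured TCP pose, the force, the opening and the grip force at its end, in the units of the state.
- r.sense(): the state, without advancing time (a new reading comes with each control period).
- r.capture(name): name is "side" or "top"; returns (picture, depth): 420x560x3 uint8, blue, green, red; 420x560 float32, m along the optical axis (not along the pixel's ray), 0 where there is no reading.
- r.camera_info(name): a dict with "intrinsics" (3x3 intrinsics, pixels), "k1" (the pictures are not rectified: a ray, as slopes to the right and down, at radius r is drawn at 1 + k1 r^2 times it, then the intrinsics apply), "rvec" (rotation vector, rad) and "tvec" (3), from world to camera coordinates, as OpenCV has them. Camera axes: x right, y down, z forward; pixel columns grow to the right and rows downward; lengths in m; the calibration is good to about 2 mm. A picture is of the moment at which its call begins. camera_info takes no time and is no camera call.
- r.close_job(): hands the job in; it is judged then, once.
The state is a dict: "t": time; "qpos": joint angles; "dq": joint speeds; "joint_torque": joint torques, N m; "tool_pos": TCP position; "eef_rot": TCP orientation; "wrist_force": force on the tool from outside, world axes, zero at the start; "ft_torque": the same for the moment, N m; "grip_width": opening from 0.0 (shut) to 1.0 (fully open); "grip_force": force on a finger pad.
Only numpy, scipy, OpenCV 4.12 (cv2) and the standard library are available. Lean on these libraries where they do the work, as an engineer would, in place of code of your own. Each camera call takes 0.05 s, during which the arm holds its last target. There are 200 camera calls.

## Working session

There is one attempt and no reset: what is moved stays moved. The work goes in short steps, Python scripts to look and compute and a shell command to move; the robot and the scene stay as the last step left them, time stands still between calls to the robot, and variables do not carry over. Pictures are saved under pics/ and viewed, at most 10 in all, crops included, and the job is handed in when it is done.

```bash
mkdir -p pics
cat > h.py <<'E'
import numpy as np, cv2
from rig import r
def cam(n):
    i=r.camera_info(n); K=np.array(i["intrinsics"],float); R=cv2.Rodrigues(np.array(i["rvec"],float))[0]; t=np.array(i["tvec"],float).ravel()
    return K,float(i["k1"]),R,t
def pts(n,uv,d):
    """world points from pixels uv (N,2) and axis depths d (N)"""
    K,k1,R,t=cam(n); uv=np.asarray(uv,float).reshape(-1,1,2)
    s=cv2.undistortPoints(uv,K,np.array([k1,0,0,0.])).reshape(-1,2)
    P=np.c_[s,np.ones(len(s))]*np.asarray(d,float).reshape(-1,1)
    return (P-t)@R
def cloud(n,dep):
    v,u=np.mgrid[0:dep.shape[0],0:dep.shape[1]]
    return pts(n,np.c_[u.ravel(),v.ravel()],dep.ravel()).reshape(*dep.shape,3)
def onz(n,uv,z):
    """intersect pixel rays with plane z"""
    a=pts(n,uv,np.zeros(len(uv))+1e-9); b=pts(n,uv,np.ones(len(uv)))
    s=(z-a[:,2])/(b[:,2]-a[:,2]); return a+(b-a)*s[:,None]
def px(n,P):
    K,k1,R,t=cam(n)
    return cv2.projectPoints(np.asarray(P,float).reshape(-1,1,3),cv2.Rodrigues(R)[0],t,K,np.array([k1,0,0,0.]))[0].reshape(-1,2)
E
python3 - <<'E'
from h import *
for n in("top","side"):
    im,d=r.capture(n); cv2.imwrite(f"pics/{n}0.png",im); np.save(f"{n}0.npy",d)
    K,k1,R,t=cam(n); print(n,K.tolist(),k1,-R.T@t,R[2])
print(r.sense())
E
```

```text
top [[469.4566501475704, 0.0, 281.65507991798836], [0.0, 469.4566501475704, 213.52713245620245], [0.0, 0.0, 1.0]] 0.043135079541884475 [0.3278866  0.05532163 1.1859032 ] [ 0.15889863  0.00295498 -0.98729048]
side [[396.3060872531553, 0.0, 281.80515100873606], [0.0, 396.3060872531553, 204.87371631653474], [0.0, 0.0, 1.0]] -0.035645099553981714 [0.36964919 0.91999682 0.44904014] [ 0.10871682 -0.91559776 -0.38711935]
{'t': 0.1, 'qpos': array([ 9.95743527e-01,  2.91213594e-01, -1.54028419e-01,  1.12670684e+00,
        1.16198251e-05,  1.43153210e+00]), 'dq': array([ 0.00013787, -0.00201775, -0.00042621, -0.00224959, -0.00066815,
       -0.00086171]), 'joint_torque': array([ 1.02737118e-03, -5.37979317e+01,  3.31918931e+01,  9.23090091e-03,
       -2.97347196e-04,  1.95034090e-05]), 'tool_pos': array([0.22138142, 0.47561856, 0.23080348]), 'eef_rot': array([-6.79041670e-01, -3.06690463e+00,  1.68952925e-03]), 'wrist_force': array([-0.70795293, -0.04895791, -0.17822659]), 'ft_torque': array([ 0.03546416, -0.00060007,  0.02101904]), 'grip_force': 0.0, 'grip_width': 0.9999492097146377}
```

View pics/top0.png

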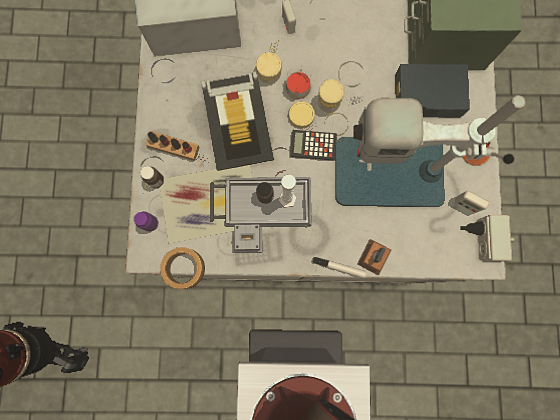

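View pics/side0.png

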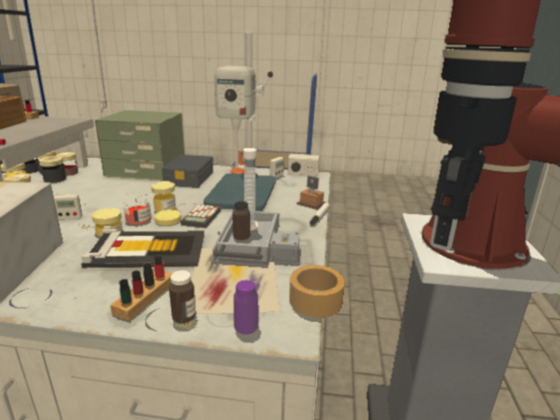

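Top view: stand with key at about (376,256), lock with slot at (246,238), tray with handle bar at (214,202), amber bottle at (265,192), cylinder at (288,184). The purple look-alike is at (145,221). Next: enlarge the crops and measure.

Run:
```python
from h import *
im=cv2.imread("pics/top0.png"); d=np.load("top0.npy"); C=cloud("top",d)
def crop(u,v,w,s): return cv2.resize(im[v:v+w,u:u+w],None,fx=s,fy=s,interpolation=cv2.INTER_CUBIC)
cv2.imwrite("pics/crops.png",np.hstack([crop(350,230,50,8),crop(222,214,50,8)]))
def show(u0,u1,v0,v1,st=1):
    print((C[v0:v1:st,u0:u1:st,2]*1000).round().astype(int))
show(362,392,240,272,2); show(230,264,224,254,2); show(208,220,178,226,3)
```

```text
[[-5 -2  2 -5  2 10 -1  3 -1  1 -1 -1  3 -4 -2]
 [-2  1 -2  5 11 25 36  6 -3  1 -1  0  3  3 -4]
 [ 3  3  0  5  5 39 39 41 37  5 -2 -3  1 -6  0]
 [-5 -1  3  5 20 38 35 41 33 38 36  4  0 -3 -1]
 [-2  0  6  5 39 38 38 34 41 69 86 84 35  6  0]
 [-5  7  4 25 37 36 39 37 58 82 85 87 32 38  4]
 [-2  6  4 41 37 34 43 43 72 85 90 39 38 40 -2]
 [ 4  6 26 37 37 38 41 58 81 84 84 40 39  3 -2]
 [ 7 10 37 36 43 39 44 73 84 89 40 38 41 -2 -2]
 [ 5 25 37 34 38 38 60 83 84 83 37 39  5  0  0]
 [ 3 37 39 35 38 37 66 84 88 33 34 39 -3 -2 -7]
 [14 38 39 38 35 40 35 54 38 38 40  8  1 -2 -2]
 [ 4 12 20 38 37 37 38 38 35 39 39  3  1 -1  0]
 [ 5  2  7  6 20 41 35 38 38 36  3 -4 -3  1 -1]
 [-3 -3  7  3  7  6 23 39 37 39 -1  0 -1  1  2]
 [15 -1  0  1  7  7  4  6 23  6 -1  1 -2 -2 -2]]
[[  23   24   22   23   16   20   21   20   17   19   17   18   21   18
    11   16   15]
 [   6   10    9   45   44   42   45   44   45   40   45   43   40   46
    43    2   13]
 [   0    3    2   46   43   44   44   41   46   46   42   46   45   43
    42    4   -4]
 [   0   -1    8   49   45   45   42   43   48   48   41   46
[... 560 characters left out ...]
 7    0]
 [  -3   -4    9   42   44   43   44   46   44   48   45   48   44   48
    42    4   -1]
 [  -3    2    5   48   43   45   42   45   42   47   43   43   44   43
    44   10    0]
 [   3    0    7   43   44   42   47   48   41   41   47   46   44   42
    45    3    2]
 [  -3    2    3    5    7    4    7    6    2    5    8    5    3    2
     2    6    1]
 [  -3    0    0    4    6    7    3    4    6    3    2    0   -1    1
     1   -4   -6]]
[[ 2  2 -2 -3]
 [ 0  2 -2  3]
 [ 0 47 40  2]
 [ 1 49 46 48]
 [-5 45 -3  0]
 [ 2 47 -2  1]
 [-2 46  0 -1]
 [ 0 50  1  0]
 [-2 49  1 -1]
 [-1 46 -4 -1]
 [-5 47  2  0]
 [-4 47  2  2]
 [ 2 49  0 -2]
 [ 1 49 45 46]
 [ 0 47  0  3]
 [-2  4  2 -3]]
```

View pics/crops.png

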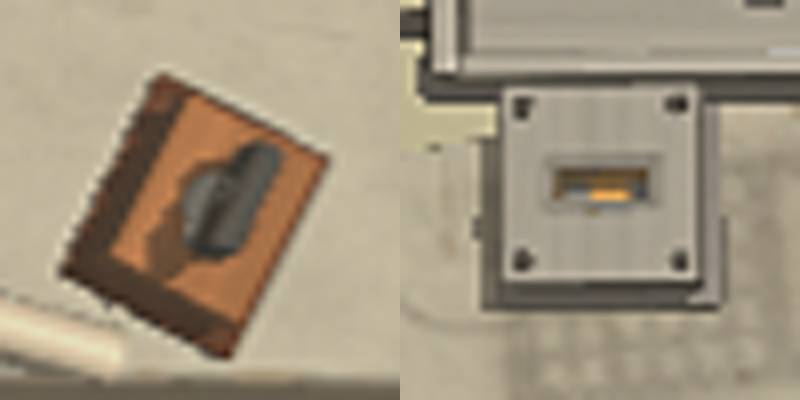

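```bash
cat > m.py <<'E'
from h import *
def rect(n,mask,z):
    v,u=np.nonzero(mask); P=onz(n,np.c_[u,v],z)[:,:2]*1000
    (c,s,a)=cv2.minAreaRect(P.astype(np.float32)); m=P.mean(0); w,V=np.linalg.eigh(np.cov((P-m).T))
    return dict(n=len(P),cen=m.round(1),rectc=np.round(c,1),size=np.round(s,1),ang=round(a,1),pca=round(np.degrees(np.arctan2(V[1,1],V[0,1]))%180,1),sd=np.sqrt(w).round(1))
def win(C,u0,u1,v0,v1,lo,hi):
    m=np.zeros(C.shape[:2],bool); m[v0:v1,u0:u1]=True
    return m&(C[...,2]>lo)&(C[...,2]<hi)
E
python3 - <<'E'
from m import *
C=cloud("top",np.load("top0.npy"))
print("bow",rect("top",win(C,362,392,240,272,.076,.1),.086))
print("stand",rect("top",win(C,355,395,236,275,.028,.1),.038))
print("lockface",rect("top",win(C,232,264,226,254,.03,.06),.045))
s=win(C,238,258,232,242,-.05,.03); print("slot",rect("top",s,.045))
print("handle",rect("top",win(C,209,213,180,224,.03,.06),.0485))
print("tray",rect("top",win(C,209,325,170,228,.03,.06),.04))
for nm,w in dict(amber=(255,275,180,205,.06,.1),cyl=(275,300,165,210,.12,.25)).items(): 
    m=win(C,*w); print(nm,(C[m].mean(0)*1000).round(), C[m][:,2].max())
# side view
S=cloud("side",np.load("side0.npy"))
for nm,lo,hi,z in(("sidebow",.076,.1,0),):
    m=(S[...,2]>.045)&(S[...,2]<.095)&(abs(S[...,0]-.23)<.05)&(abs(S[...,1]+.15)<.05)
    print(nm,m.sum(),(S[m].mean(0)*1000).round(1) if m.any() else 0)
m=(abs(S[...,2]-.045)<.006)&(abs(S[...,0]-.25)<.06)&(abs(S[...,1]-.14)<.06)
print("sidelock",m.sum(),(np.median(S[m],0)*1000).round(1),(S[m].min(0)*1000).round(),(S[m].max(0)*1000).round())
E
```

```text
bow {'n': 71, 'cen': array([ 412.9, -172.4]), 'rectc': array([ 412.9, -172. ]), 'size': array([11.3, 35. ]), 'ang': 62.9, 'pca': np.float64(152.4), 'sd': array([3.2, 9.9])}
stand {'n': 432, 'cen': array([ 412.7, -172.7]), 'rectc': array([ 412.5, -172.6]), 'size': array([44. , 56.9]), 'ang': 63.1, 'pca': np.float64(151.3), 'sd': array([13. , 16.5])}
lockface {'n': 560, 'cen': array([451.1, 142.4]), 'rectc': array([450.9, 142.4]), 'size': array([56.4, 59.2]), 'ang': 1.0, 'pca': np.float64(88.1), 'sd': array([17.3, 18. ])}
slot {'n': 34, 'cen': array([452.1, 142.8]), 'rectc': array([452. , 143.6]), 'size': array([ 4.9, 26.9]), 'ang': 1.0, 'pca': np.float64(89.9), 'sd': array([2. , 8.1])}
handle {'n': 118, 'cen': array([537.9, 233.1]), 'rectc': array([538.3, 233.2]), 'size': array([97.7,  4.9]), 'ang': 2.3, 'pca': np.float64(2.3), 'sd': array([ 2. , 28.8])}
tray {'n': 1369, 'cen': array([541.7, 119.6]), 'rectc': array([540.7, 112. ]), 'size': array([125.5, 249.9]), 'ang': 2.3, 'pca': np.float64(92.6), 'sd': array([43.8, 82.9])}
amber [555. 101.  87.] 0.09998983642626878
cyl [550.  46. 199.] 0.21921044808615264
sidebow 0 0
  return _methods._mean(a, axis=axis, dtype=dtype,
  ret = um.true_divide(
Traceback (most recent call last):
ValueError: zero-size array to reduction operation minimum which has no identity
```

```bash
python3 -m pendant '[[0,0,-2.3,6,-20,0,1],[0,0,0,13,-43,0,1],[0,0,0,13,-43,0,1],[0,0,0,13,-43,0,1],[0,0,0,13,-43,0,1],[0,0,0,13,-43,0,1],[0,0,0,13,-43,0,1],[0,0,0,13,-43,0,1],[0,0,0,13,-43,0,1],[0,0,0,13,-43,0,1],[0,0,0,13,-43,0,1],[0,0,0,13,-43,0,1],[0,0,0,13,-43,0,1],[0,0,0,13,-43,0,1],[0,0,0,13,-43,0,1],[0,0,0,4,-26,0,1],[0,0,0,0,0,0,1],[0,0,0,0,0,0,1]]' 60
python3 - <<'E'
from m import *
s=r.sense(); R=cv2.Rodrigues(s["eef_rot"])[0]; print(s["qpos"].round(3),s["tool_pos"].round(4),"yaw",np.degrees(np.arctan2(R[1,1],R[0,1])),R[:,2].round(3))
S=cloud("side",np.load("side0.npy"))
def w(x,y,h,lo,hi): return (abs(S[...,0]-x)<h)&(abs(S[...,1]-y)<h)&(S[...,2]>lo)&(S[...,2]<hi)
for nm,a in dict(bow=(.413,-.172,.04,.05,.1),lock=(.451,.142,.045,.04,.052),stand=(.413,-.172,.05,.033,.042)).items():
    m=w(*a); P=S[m]*1000; print(nm,len(P),P.mean(0).round(1),P.min(0).round(),P.max(0).round())
E
```

```text
t: 1.9
tool_pos: [0.4131, -0.172, 0.2308]
eef_rot: [-0.742, -3.051, -0.001]
wrist_force: [0.3, 0.4, 0.2]
grip_width: 1.002
grip_force: 0.0
[-0.558  0.145 -0.344  1.084  0.    -0.081] [ 0.4131 -0.172   0.2308] yaw 62.65619699919725 [-0.001  0.001 -1.   ]
bow 136 [ 412.3 -168.9   68.7] [ 396. -180.   50.] [ 428. -158.   85.]
lock 362 [453.  147.7  43.7] [423. 112.  40.] [484. 176.  47.]
stand 118 [ 412.8 -166.5   36.7] [ 379. -201.   33.] [ 446. -138.   42.]
```

```bash
python3 -m pendant '[[0,0,0,0,0,-40,1],[0,0,0,0,0,-40,1],[0,0,0,0,0,-40,1],[0,0,0,0,0,-30,0.6],[0,0,0,0,0,-18,0.3],[0,0,0,0,0,-10,0],[0,0,0,0,0,0,-0.4],[0,0,0,0,0,0,-1],[0,0,0,0,0,0,-1],[0,0,0,0,0,0,-1],[0,0,0,0,0,0,-1],[0,0,0,0,0,0,-1]]' 60
```

```text
t: 3.1
tool_pos: [0.4141, -0.1728, 0.0541]
eef_rot: [0.741, 3.052, -0.002]
wrist_force: [-3.5, -2.3, 7.3]
grip_width: 0.108
grip_force: 61.2
```

```bash
python3 -m pendant '[[0,0,0,0,0,5,-1],[0,0,0,0,0,10,-1],[0,0,0,0,0,20,-1],[0,0,0,0,0,30,-1],[0,0,0,0,0,25,-1],[0,0,0,0,0,0,-1],[0,0,0,0,0,0,-1]]' 60
python3 - <<'E'
from m import *
im,d=r.capture("top"); cv2.imwrite("pics/lift.png",im)
im,d=r.capture("side"); cv2.imwrite("pics/lifts.png",cv2.resize(im[110:230,250:390],None,fx=4,fy=4)); 
s=r.sense(); print(s["tool_pos"],s["grip_width"],s["wrist_force"])
E
```

```text
t: 3.8
tool_pos: [0.4142, -0.1719, 0.144]
eef_rot: [0.74, 3.051, 0.001]
wrist_force: [0.6, 0.0, -0.2]
grip_width: 0.106
grip_force: 60.1
[ 0.4132022  -0.1715306   0.14279089] 0.10753157502805126 [ 0.7182483  -0.4831815  -0.39977849]
```

View pics/lifts.png

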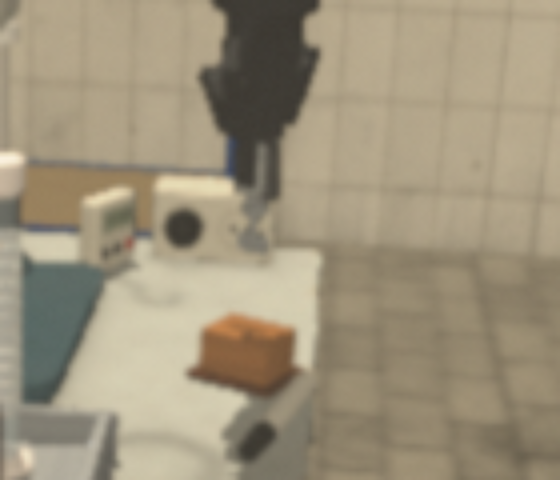

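```bash
python3 -m pendant '[[0,0,5,1,10,0,-1],[0,0,8,3,22,0,-1],[0,0,8,3,22,0,-1],[0,0,8,3,22,0,-1],[0,0,8,3,22,0,-1],[0,0,8,3,22,0,-1],[0,0,8,3,22,0,-1],[0,0,8,3,22,0,-1],[0,0,8,3,22,0,-1],[0,0,8,3,22,0,-1],[0,0,8,3,22,0,-1],[0,0,8,3,22,0,-1],[0,0,8,2,22,0,-1],[0,0,8,2,22,0,-1],[0,0,8,1,22,0,-1],[0,0,2.5,0,18,0,-1],[0,0,0,0,0,0,-1],[0,0,0,0,0,0,-1],[0,0,0,0,0,0,-1]]' 60
cat > look.py <<'E'
import sys
from m import *
tag=sys.argv[1]
T,d=r.capture("top"); np.save(tag+"T.npy",d)
I,d2=r.capture("side"); np.save(tag+"S.npy",d2)
a=cv2.resize(T[170:270,200:300],(400,400),interpolation=cv2.INTER_CUBIC); b=cv2.resize(I[180:290,230:340],(400,400),interpolation=cv2.INTER_CUBIC)
cv2.imwrite(f"pics/{tag}.png",np.hstack([a,b])); cv2.imwrite(f"{tag}S.png",I)
s=r.sense(); R=cv2.Rodrigues(s["eef_rot"])[0]; print(s["qpos"].round(3),s["tool_pos"].round(4),"yaw",np.degrees(np.arctan2(R[1,1],R[0,1])).round(2),s["wrist_force"].round(1),s["ft_torque"].round(2),s["grip_width"])
E
python3 look.py over
python3 - <<'E'
from m import *
S=cloud("side",np.load("overS.npy"))
m=(abs(S[...,0]-.452)<.03)&(abs(S[...,1]-.143)<.03)&(S[...,2]>.09)&(S[...,2]<.138)
for z in np.arange(.092,.14,.005):
    k=m&(abs(S[...,2]-z)<.0025); P=S[k]*1000
    if len(P)>2: print(round(z,3),len(P),P.mean(0).round(1),P.min(0).round(),P.max(0).round())
E
```

```text
t: 5.8
tool_pos: [0.4522, 0.1633, 0.1428]
eef_rot: [2.262, -2.179, -0.001]
wrist_force: [1.0, -0.8, -0.8]
grip_width: 0.108
grip_force: 60.1
[ 0.194  0.281 -0.415  0.876 -0.    -1.414] [0.4525 0.1632 0.1431] yaw -177.86 [ 0.2 -0.2 -0.4] [-0.   -0.   -0.02] 0.10790942137447677
0.107 3 [454.3 168.8 108.8] [453. 164. 108.] [456. 172. 109.]
0.112 13 [452.9 166.  111.8] [450. 163. 110.] [457. 172. 114.]
0.117 8 [453.3 165.2 117.6] [450. 163. 115.] [457. 168. 119.]
0.122 3 [452.4 164.6 120.9] [450. 163. 120.] [455. 166. 122.]
0.127 12 [451.3 169.5 127.7] [442. 162. 125.] [462. 173. 129.]
0.132 29 [452.8 166.5 131.4] [442. 156. 130.] [463. 173. 134.]
```

View pics/over.png

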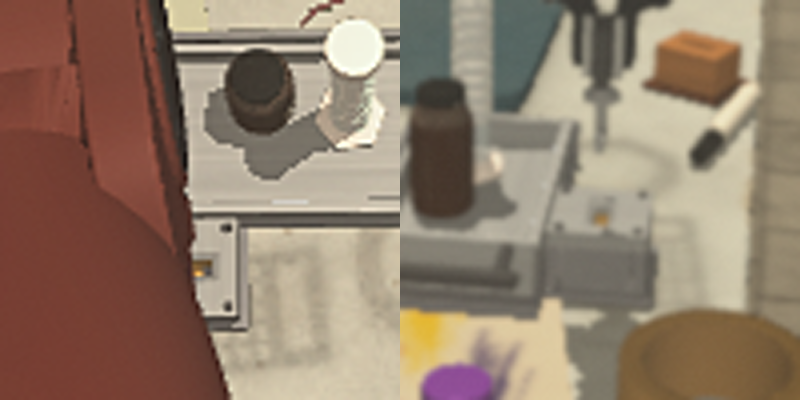

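Run:
```python
from m import *
I=cv2.imread("side0.png") if 0 else cv2.imread("overS.png"); S=cloud("side",np.load("overS.npy"))
v,u=np.mgrid[0:420,0:560]; P=onz("side",np.c_[u.ravel(),v.ravel()],.045).reshape(420,560,3)
m=(abs(P[...,0]-.453)<.02)&(abs(P[...,1]-.144)<.024)
hsv=cv2.cvtColor(I,cv2.COLOR_BGR2HSV)
g=I.mean(2)
med=np.median(g[m]); s=m&((g<med-20)|(hsv[...,1]>70)); print(med,s.sum(),(P[s].mean(0)*1000).round(1),(P[s].min(0)*1000).round(),(P[s].max(0)*1000).round())
f=win(S,270,330,215,260,.038,.052); f&=(abs(P[...,0]-.453)<.045)&(abs(P[...,1]-.144)<.045); print(rect("side",f,.045))
```

```text
166.83333333333331 37 [451.9 150.2  45. ] [447. 129.  45.] [459. 168.  45.]
{'n': 395, 'cen': array([452.7, 152.3]), 'rectc': array([454.5, 148.7]), 'size': array([62. , 81.4]), 'ang': 5.3, 'pca': np.float64(98.3), 'sd': array([17.8, 21.2])}
```

```bash
python3 -m pendant '[[0,0,0,0,-10,-5,-1],[0,0,0,0,-10,-15,-1],[0,0,0,0,0,-15,-1],[0,0,0,0,0,-10,-1],[0,0,0,0,0,-5,-1],[0,0,0,0,0,-3,-1],[0,0,0,0,0,-3,-1],[0,0,0,0,0,-3,-1],[0,0,0,0,0,-2,-1],[0,0,0,0,0,0,-1]]' 60; python3 look.py ins
python3 - <<'E'
from m import *
S=cloud("side",np.load("insS.npy"))
m=(abs(S[...,0]-.452)<.03)&(abs(S[...,1]-.143)<.03)
for z in np.arange(.047,.09,.004):
    k=m&(abs(S[...,2]-z)<.002); P=S[k]*1000
    if len(P)>2: print(round(z,3),len(P),P.mean(0).round(1),P.min(0).round(),P.max(0).round())
E
```

```text
t: 6.9
tool_pos: [0.4526, 0.144, 0.0822]
eef_rot: [2.264, -2.178, -0.0]
wrist_force: [-0.5, -1.1, -0.6]
grip_width: 0.106
grip_force: 60.1
[ 0.154  0.343 -0.513  0.714 -0.    -1.456] [0.4527 0.144  0.0824] yaw -177.76 [ 0.2 -0.1 -1. ] [-0.01  0.01 -0.04] 0.10632275364342549
0.047 45 [453.2 151.3  45.9] [425. 117.  45.] [480. 173.  49.]
0.051 4 [453.  147.2  50.6] [450. 145.  49.] [455. 149.  52.]
0.055 6 [452.6 146.3  54.4] [450. 146.  53.] [455. 147.  56.]
0.059 4 [452.2 146.6  58.9] [450. 144.  58.] [455. 148.  60.]
0.067 15 [452.3 152.2  67.2] [444. 148.  65.] [461. 158.  69.]
0.071 25 [453.5 147.8  70.5] [444. 138.  69.] [464. 155.  73.]
0.079 4 [452.6 161.6  80. ] [449. 161.  79.] [456. 162.  80.]
0.083 12 [454.5 158.6  83.4] [446. 154.  82.] [463. 163.  85.]
0.087 24 [452.  157.2  87.1] [438. 150.  85.] [468. 165.  89.]
```

View pics/ins.png

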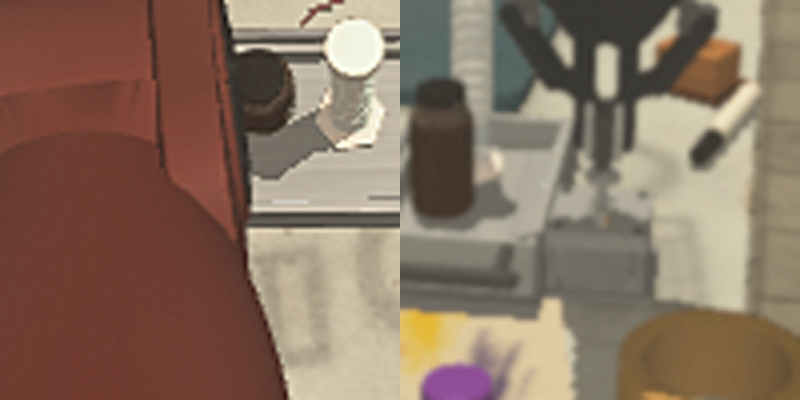

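The collar is still above the face, at crop (600,185), and the bit has entered the slot with no resistance. I'll continue down.

```bash
python3 -m pendant '[[0,0,0,0,-0.5,-3,-1],[0,0,0,0,-0.5,-4,-1],[0,0,0,0,0,-4,-1],[0,0,0,0,0,-4,-1],[0,0,0,0,0,-3,-1],[0,0,0,0,0,-2,-1],[0,0,0,0,0,-2,-1],[0,0,0,0,0,0,-1],[0,0,0,0,0,0,-1]]' 60; python3 -c "
from rig import r; s=r.sense(); print(s['tool_pos'],s['wrist_force'],s['ft_torque'])"
```

```text
t: 7.9
tool_pos: [0.4529, 0.1429, 0.061]
eef_rot: [-2.264, 2.177, -0.001]
wrist_force: [-2.7, -1.1, 9.3]
grip_width: 0.109
grip_force: 61.9
[0.45286216 0.14294956 0.06096261] [-2.70334211 -1.13580541  9.32269235] [-0.19310383  0.65313476 -0.02133521]
```

```bash
python3 -m pendant '[[0,0,-4,0,0,0,-1],[0,0,-6,0,0,0,-1],[0,0,-6,0,0,0,-1],[0,0,-6,0,0,0,-1],[0,0,-6,0,0,0,-1],[0,0,-6,0,0,0,-1],[0,0,-6,0,0,0,-1],[0,0,-6,0,0,0,-1],[0,0,-6,0,0,0,-1],[0,0,-6,0,0,0,-1],[0,0,-6,0,0,0,-1],[0,0,-6,0,0,0,-1],[0,0,-6,0,0,0,-1],[0,0,-6,0,0,0,-1],[0,0,-5,0,0,0,-1],[0,0,-5,0,0,0,-1],[0,0,-3,0,0,0,-1],[0,0,0,0,0,0,-1],[0,0,0,0,0,0,-1],[0,0,0,0,0,0,-1]]' 60; python3 look.py trn
```

```text
t: 9.9
tool_pos: [0.453, 0.1433, 0.0609]
eef_rot: [0.076, 3.14, 0.001]
wrist_force: [-1.8, 1.2, 7.8]
grip_width: 0.109
grip_force: 61.8
[ 0.152  0.373 -0.54   0.657  0.001  0.2  ] [0.453  0.1433 0.0609] yaw 87.24 [-2.3  0.5  9. ] [ 0.22  0.47 -0.01] 0.10236997500133019
```

```bash
python3 -m pendant '[[0,0,0,0,0,1,-0.5],[0,0,0,0,0,0,0],[0,0,0,0,0,0,0],[0,0,0,0,0,0,0],[0,0,0,0,0,0,0],[0,0,0,0,0,10,0],[0,0,0,0,0,30,0],[0,0,0,0,0,40,0],[0,0,0,0,0,40,0],[0,0,0,0,0,30,0],[0,0,0,-20,40,0,0],[0,0,0,-20,45,0,0],[0,0,0,-20,45,0,1],[0,0,0,-20,45,0,1],[0,0,0,-20,45,0,1],[0,0,0,0,45,0,1],[0,0,0,0,45,0,1],[0,0,0,0,0,0,1]]' 60; python3 look.py rel
python3 - <<'E'
from m import *
C=cloud("top",np.load("relT.npy"))
print("bow",rect("top",win(C,225,270,215,262,.082,.11),.093))
print("face",rect("top",win(C,232,264,226,254,.03,.06),.045))
m=win(C,205,224,175,230,.03,.06)
for v in range(178,230,3):
    u=np.nonzero(m[v])[0]
    if len(u): print(v,u,(onz("top",[[u[0],v]],.0485)[0]*1000).round(1))
E
```

```text
t: 11.8
tool_pos: [0.352, 0.4574, 0.2114]
eef_rot: [0.07, 3.14, 0.003]
wrist_force: [0.2, 0.3, -0.3]
grip_width: 0.998
grip_force: 0.0
[ 0.783  0.396 -0.054  1.122 -0.     0.83 ] [0.3521 0.4535 0.2114] yaw 87.33 [-1.  -0.8  0.7] [-0.02  0.    0.  ] 1.0017073883158352
bow {'n': 67, 'cen': array([451.6, 142.9]), 'rectc': array([452.6, 143.5]), 'size': array([35.3,  9.4]), 'ang': 1.7, 'pca': np.float64(178.9), 'sd': array([ 2.9, 10.4])}
face {'n': 511, 'cen': array([450. , 141.9]), 'rectc': array([450.9, 142.4]), 'size': array([56.4, 59.2]), 'ang': 1.0, 'pca': np.float64(89.7), 'sd': array([17.5, 18.8])}
184 [210 211 212 213 214] [582.  237.4  48.5]
187 [210 211 212 213 214 215 216 217 218 219 220 221 222 223] [574.4 237.1  48.5]
190 [210 211 212 213] [566.8 236.8  48.5]
193 [210 211 212 213] [559.3 236.5  48.5]
196 [210 211 212 213] [551.7 236.2  48.5]
199 [210 211 212 213] [544.2 235.9  48.5]
202 [210 211 212 213] [536.7 235.6  48.5]
205 [210 211 212 213] [529.2 235.2  48.5]
208 [210 211 212 213] [521.7 234.9  48.5]
211 [210 211 212 213] [514.2 234.6  48.5]
214 [210 211 212 213] [506.8 234.3  48.5]
217 [210 211 212 213 214 215 216 217 218 219 220 221 222 223] [499.4 234.   48.5]
220 [210 211 212 213] [491.9 233.7  48.5]
```

View pics/rel.png

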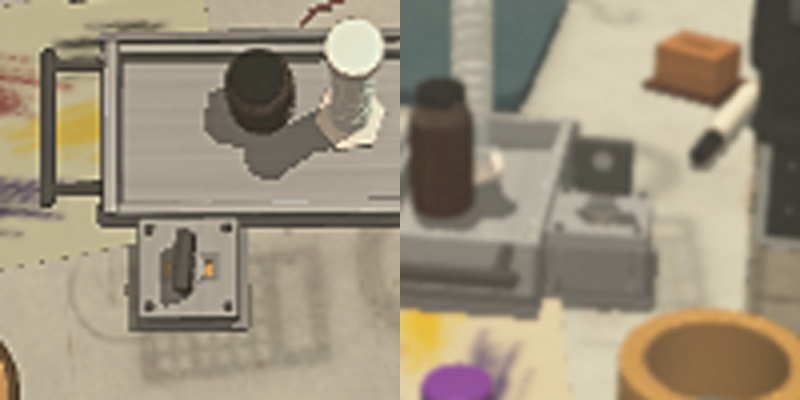

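The key stands home in the lock at crop (185,262), turned across the slot. The bar handle runs from crop (48,50) to (48,205), and both vessels are upright. Next I'll go to the handle.

```bash
python3 -m pendant '[[0,0,4.9,19,-22,0,0],[0,0,0,31,-37,0,-0.3],[0,0,0,31,-37,0,-0.3],[0,0,0,31,-37,0,-0.3],[0,0,0,31,-37,0,-0.3],[0,0,0,31,-37,0,-0.3],[0,0,0,11,-14,0,-0.3],[0,0,0,0,0,-40,-0.3],[0,0,0,0,0,-40,-0.3],[0,0,0,0,0,-40,-0.3],[0,0,0,0,0,0,-0.3],[0,0,0,0,0,0,-0.3]]' 25; python3 look.py han
python3 - <<'E'
from m import *
S=cloud("side",np.load("hanS.npy"))
m=(abs(S[...,0]-.54)<.05)&(abs(S[...,1]-.232)<.02)&(abs(S[...,2]-.045)<.007)
P=S[m]*1000; print(len(P),P.mean(0).round(1),P.min(0).round(),P.max(0).round())
E
```

```text
t: 13.1
tool_pos: [0.5372, 0.2315, 0.0922]
eef_rot: [0.058, -3.14, 0.0]
wrist_force: [0.2, 0.1, 1.1]
grip_width: 0.351
grip_force: 0.0
[ 0.282  0.511 -0.198  0.859  0.     0.245] [0.539  0.2323 0.0938] yaw 92.12 [0.6 0.3 0.5] [-0.   -0.01  0.03] 0.35028794824356
288 [538.6 235.2  44.4] [490. 213.  38.] [589. 242.  49.]
```

View pics/han.png

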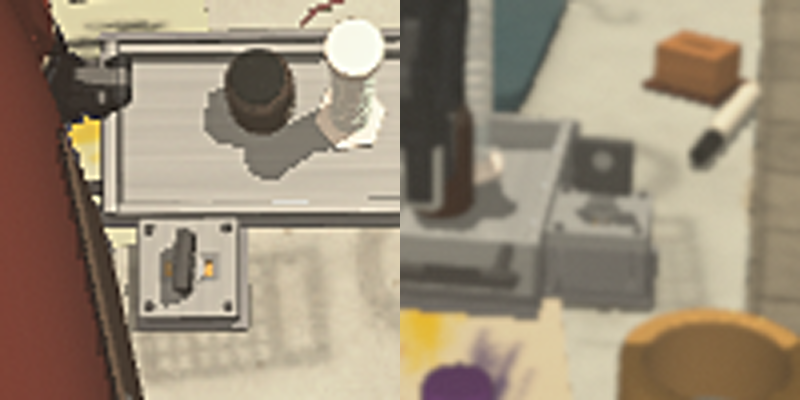

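The gripper is over the bar and everything still stands. I'll descend and close softly.

```bash
python3 -m pendant '[[0,0,0,0,0.5,-20,-0.3],[0,0,0,0,0,-10,-0.3],[0,0,0,0,0,-6,-0.3],[0,0,0,0,0,-6,-0.3],[0,0,0,0,0,-6,-0.3],[0,0,0,0,0,-6,-0.3],[0,0,0,0,0,-6,-0.3],[0,0,0,0,0,-6,-0.3],[0,0,0,0,0,0,-0.3],[0,0,0,0,0,0,-0.4],[0,0,0,0,0,0,-0.5],[0,0,0,0,0,0,-0.55],[0,0,0,0,0,0,-0.6],[0,0,0,0,0,0,-0.65],[0,0,0,0,0,0,-0.7],[0,0,0,0,0,0,-0.75],[0,0,0,0,0,0,-0.8],[0,0,0,0,0,0,-0.9],[0,0,0,0,0,0,-1],[0,0,0,0,0,0,-1]]' 25
```

```text
t: 15.2
tool_pos: [0.5376, 0.2326, 0.0254]
eef_rot: [-0.059, 3.141, 0.001]
wrist_force: [-1.0, 2.3, 1.4]
grip_width: 0.119
grip_force: 24.4
```

```bash
python3 -m pendant '[[0,0,0,0,0.5,0,-1],[0,0,0,0,1,0,-1],[0,0,0,-0.1,1.5,0,-1],[0,0,0,-0.1,2,0,-1],[0,0,0,-0.1,2.5,0,-1],[0,0,0,-0.1,3,0,-1],[0,0,0,-0.1,3,0,-1],[0,0,0,-0.1,3,0,-1],[0,0,0,-0.1,3,0,-1],[0,0,0,-0.1,3,0,-1],[0,0,0,-0.1,3,0,-1],[0,0,0,-0.1,3,0,-1],[0,0,0,-0.1,3,0,-1],[0,0,0,-0.1,3,0,-1],[0,0,0,-0.1,3,0,-1],[0,0,0,-0.1,3,0,-1],[0,0,0,-0.1,2.5,0,-1],[0,0,0,-0.1,2,0,-1],[0,0,0,-0.1,1,0,-1],[0,0,0,-0.1,0.5,0,-1]]' 25; python3 look.py mid
```

```text
t: 17.2
tool_pos: [0.5363, 0.2791, 0.0254]
eef_rot: [-0.058, 3.14, 0.0]
wrist_force: [4.8, -0.9, 2.7]
grip_width: 0.121
grip_force: 24.4
[ 0.359  0.619 -0.212  0.739  0.     0.322] [0.5363 0.2791 0.0254] yaw 92.13 [ 5.3 -0.   2. ] [-0.03 -0.98 -0.04] 0.11894566605116288
```

View pics/mid.png

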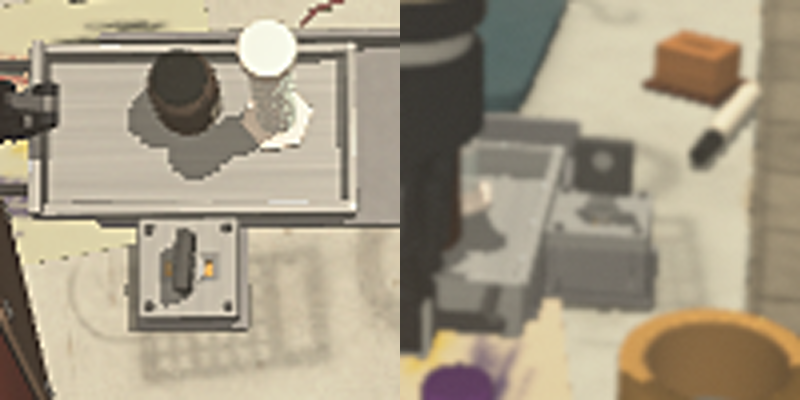

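```bash
python3 -m pendant '[[0,0,0,0,0.5,0,-1],[0,0,0,0,1,0,-1],[0,0,0,0,1.5,0,-1],[0,0,0,0,2,0,-1],[0,0,0,0,2.5,0,-1],[0,0,0,-0.1,3,0,-1],[0,0,0,-0.1,3,0,-1],[0,0,0,-0.1,3,0,-1],[0,0,0,-0.1,3,0,-1],[0,0,0,-0.1,3,0,-1],[0,0,0,-0.1,3,0,-1],[0,0,0,-0.1,3,0,-1],[0,0,0,-0.1,3,0,-1],[0,0,0,-0.1,3,0,-1],[0,0,0,-0.1,3,0,-1],[0,0,0,-0.1,3,0,-1],[0,0,0,0,2.5,0,-1],[0,0,0,0,2,0,-1],[0,0,0,0,1,0,-1],[0,0,0,0,0.5,0,-1]]' 25
python3 -m pendant '[[0,0,0,0,1,0,-1],[0,0,0,0,1,0,-1],[0,0,0,0,1,0,-1],[0,0,0,0,1,0,-1],[0,0,0,0,1,0,-1],[0,0,0,0,0,0,-1],[0,0,0,0,0,0,-1]]' 25
```

```text
t: 19.3
tool_pos: [0.5351, 0.3256, 0.0254]
eef_rot: [-0.058, 3.14, 0.0]
wrist_force: [5.0, -1.6, 3.8]
grip_width: 0.117
grip_force: 24.5
t: 20.0
tool_pos: [0.5349, 0.3307, 0.0254]
eef_rot: [-0.059, 3.141, 0.001]
wrist_force: [4.3, 0.7, 4.2]
grip_width: 0.118
grip_force: 24.5
```

```bash
python3 -m pendant '[[0,0,0,0,1,0,-1],[0,0,0,0,1,0,-1],[0,0,0,0,0,0,-1],[0,0,0,0,0,0,-0.7],[0,0,0,0,0,0,-0.6],[0,0,0,0,0,0,-0.5],[0,0,0,0,0,0,-0.4],[0,0,0,0,0,0,-0.3],[0,0,0,0,0,0,-0.3],[0,0,0,0,0,5,-0.3],[0,0,0,0,0,10,-0.3],[0,0,0,0,0,20,-0.3],[0,0,0,0,0,30,-0.3],[0,0,0,0,0,40,-0.3],[0,0,0,0,0,40,-0.3],[0,0,0,-20,30,20,-0.3],[0,0,0,-30,40,0,-0.3],[0,0,0,-30,40,0,-0.3],[0,0,0,0,0,0,-0.3],[0,0,0,0,0,0,-0.3]]' 25; python3 look.py fin
python3 - <<'E'
from m import *
C=cloud("top",np.load("finT.npy"))
print("bow",rect("top",win(C,225,270,215,262,.082,.11),.093))
m=win(C,150,200,175,230,.03,.06)
for v in (196,202,208):
    u=np.nonzero(m[v])[0]; print(u[:12],(onz("top",[[u[:4].mean(),v]],.0485)[0]*1000).round(1) if len(u) else 0)
E
python3 -c "
import cv2
from rig import r
a=r.capture('top')[0][140:290,150:330]; cv2.imwrite('pics/fin2.png',cv2.resize(a,None,fx=4,fy=4))"
```

```text
t: 22.0
tool_pos: [0.454, 0.4433, 0.1912]
eef_rot: [-0.062, 3.14, 0.0]
wrist_force: [0.1, -0.6, -0.2]
grip_width: 0.35
grip_force: 0.0
[ 0.656  0.523  0.095  1.143 -0.     0.619] [0.4552 0.4419 0.1908] yaw 92.1 [ 0.7 -1.3 -0. ] [-0.03  0.01 -0.03] 0.35670765737200527
bow {'n': 68, 'cen': array([451.9, 142.9]), 'rectc': array([452.6, 142.9]), 'size': array([10.4, 35.5]), 'ang': 86.5, 'pca': np.float64(177.4), 'sd': array([ 3. , 10.3])}
[170 171 172 173 186 187 188 189] [550.1 330.7  48.5]
[169 170 171 172 173 186 187 188 189] [535.  332.4  48.5]
[169 170 171 172 173 185 186 187 188 189] [520.  331.6  48.5]
```

View pics/fin2.png

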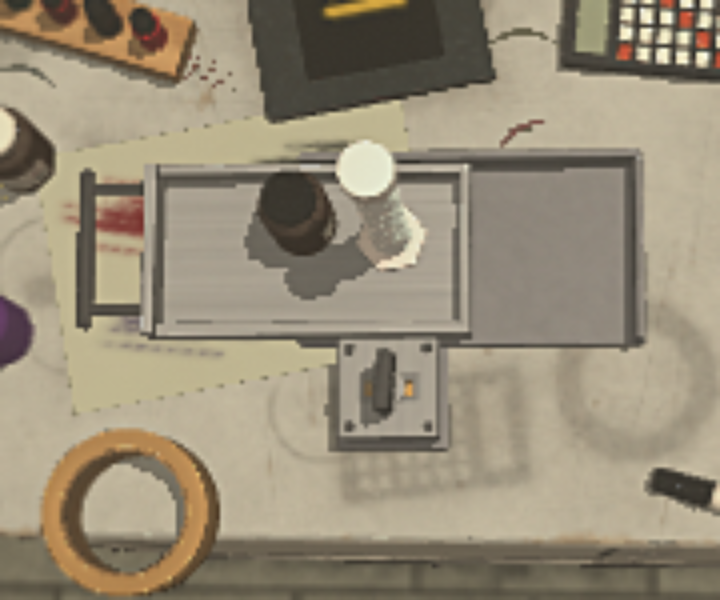

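The tray is about 99 mm out, with the handle at (86,250) and both vessels upright. The key is in the lock at (383,380), and the gripper is clear.

```bash
python3 -c "
from rig import r; print(r.close_job())"
```

```text
the job is handed in; nothing more can be done
None
```

I handed the job in at about 22 s: the key is fully home and turned about 95° clockwise in the lock, and the tray is out about 99 mm with the cylinder and brown bottle standing; no verdict came back.

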